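Load the sample tube into the polarimeter

ROBOT

A 6-joint arm with a two-finger parallel gripper is mounted at the origin on a cart in front of the work surface, level with it; the furniture and walls round the work are solid. World frame = base frame: x ahead of the robot, y to its left, z up, the work surface at z = 0. Lengths are in mm, angles in rad, forces in N, time in s.
With the tool pointing down it reaches from about 300 to 775 mm from the base axis. Payload 14.6 kg.
Tool frame: the origin (TCP) lies between the finger pads; the fingertips stand 8 mm ahead of it and the grasp point (between the pads) lies 11 mm behind it; x points along the fingers, y is the direction in which the jaws open and shut, and the axes are right-handed (so a half turn about x gives the same grasp; the last joint's range is limited). The gripper opens to 94 mm and grips with 3 to 60 N. Pads are 16 mm wide; open, the fingers measure 119 mm over their backs; the gripper's body (75 mm by 177 mm) begins 78 mm behind the grasp point.
Start: joints at [1.228, 0.3, 1.521, -0, 1.321, -0.067], TCP at [149.772, 529.205, 213.446] pointing down, gripper open.
Joint ranges: [-3.03, 3.03], [-0.79, 2.21], [0.23, 2.52], [-1.04, 4.18], [0, 3.07], [-2.55, 2.55]. Speed limits (rad/s): [2.22, 2.22, 2.57, 3.14, 3.14, 3.14].

INTERFACE

Orientations are given as [roll, pitch, yaw] about the fixed x, y, z axes, in that order (R = Rz(yaw) Ry(pitch) Rx(roll)).
In Python, from cell import telemetry, camera, calibration, order gives the robot as it stands.
- The arm moves only by the shell command python3 -m handwheel 'ROWS' [FORCE]. ROWS is JSON, a list of rows, each a list of 7 numbers: the turn, a rotation vector about the tool's x, y, z as a fraction of full scale, then the shift along the tool's x, y, z as a fraction of full scale, then the opening, from 0 (shut) to 1 (fully open). A call has 1 to 12 rows; each row is the pose to reach, as a shift and turn from the pose measured when the call began, along the tool's axes at that moment, turning the shorter way round; what a row does not reach only later rows make up. Full scale, the value 1, is 300 mm for a shift and pi rad for a turn. A row lasts 1/8 s, in which the tool goes at most 62.5 mm and 10.7 degrees, less where a joint would pass 70% of its speed; a pose out of reach is approached as far as the arm can. A call with a number of a shift or a turn outside -1 to 1 is refused whole. A call with a gripper value outside its range is refused whole. The fingers move at their own pace and stop on an object; FORCE is the grip in N (left out, the last holds). Time passes only in rows, so rows that repeat a pose let the fingers close. It gives the time, the measured TCP pose, the force and the opening at its end, in the units of the state.
- telemetry.read_state(): the state, without advancing time (a new reading comes with each control period).
- camera(name): name is "scene" or "top" or "wrist"; returns the picture (420x560x3 uint8, red, green, blue); there is no depth.
- calibration(name): a dict with "fov_y" (degrees; the focal length in pixels is half the picture's height over the tangent of half this angle, whatever the lens; pixels are square), "cx", "cy" (the principal point, pixels), "position" and "attitude" of the camera in the world. Camera axes: x right, y down, z forward; pixel columns grow to the right and rows downward; lengths in mm; the calibration is good to about 2 mm. A picture is of the moment at which its call begins: read the wrist's pose just before it. calibration takes no time and is no camera call; for the wrist camera it gives the pose at the moment of the call.
- order.sign_off(): hands the job in, once; it reports no verdict.
The state is a dict: "clock": time; "joints": joint angles; "qd": joint speeds; "effort": joint torques, N m; "eef_pos": TCP position; "eef_rot": TCP orientation; "wrist_force": force on the tool from outside, world axes, zero at the start; "moment": the same for the moment, N m; "finger_gap": finger opening in mm.
Only numpy, scipy, OpenCV 4.12 (cv2) and the standard library are available. Lean on these libraries where they do the work, as an engineer would, in place of code of your own. Each camera call takes 0.05 s, during which the arm holds its last target.

TASK

Take the blue-capped sample tube from the green cradle and lay it in the polarimeter's V-trough with its steel window end towards the instrument. Then push it along the trough through the sprung shutter, gently, until its window end is fully home against the stop inside, and leave it there. Leave the red-capped tube in the cradle and do not disturb the other things.

Things in the scene. Friction and masses are not known exactly. Their poses are not given: they have to be found in the camera images.
- sample_tube: the tube to load: glass, 22 mm diameter, 120 mm long over all, 0.22 kg, with 30 mm diameter caps 14 mm long at both ends (steel cap with a flat window at one end, blue cap at the other). Origin at its middle, on its axis; +x runs along the tube towards the steel window end. It starts level in the cradle, axis 44 mm above the bench.
- sample_tube_window (a point): centre of the flat steel window end of the sample tube (60 mm from its middle)
- sample_tube_cap (a point): centre of the flat blue-capped end of the sample tube (60 mm from its middle)
- reference_tube: same tube with a red cap instead of a blue one, in the other place of the cradle, 78 mm from the sample tube; stays there. Origin and axes as the sample tube's
- cradle: fixed green storage cradle, base plate 92 x 150 x 8 mm, two places at y = +39 and -39 mm; each place is a pair of V-notches, 8 mm thick, at x = +33 and -33 mm, which hold a tube by its glass along x, 44 mm above the bench; between the notches the fingers may go down to 10 mm above the bench. Origin on the bench under its centre
- polarimeter: fixed bench polarimeter. Origin on the bench under the port, in the plane of the head's front face; +x runs into the head, z up. Head white over grey, 155 mm wide, 160 deep, 207 high; from 126 mm above the bench up, its display console overhangs the face by 23 mm, so to reach the tube's end at the port the tool must lean back, 35 to 45 degrees off vertical. Over 50 N between tube and polarimeter harms the tube
- port (a point): point on the tube axis in the plane of the head's face. Port 42 mm wide, up to 94 mm above the bench. A sprung black shutter flap hangs 10 mm behind the face: the tube's end swings it in and up against up to 7 N; then it rests on the tube and drags, 2 to 4 N in all. The firm end stop is out of sight, preset 96 to 114 mm behind the face: home, the tube's blue end is still 6 to 24 mm in front of the face
- trough_front (a point): point on the tube axis, 72 mm above the bench, at the open front end of the trough, 155 mm in front of the port. The trough is an aluminium 120 degree V-groove, straight from here through the port to the back of the head; the flanks' upper edges are 60.5 mm above the bench, the rail 25 mm wide. A tube lying in it has its axis 72 mm above the bench
- sensor_pin (a joint): travel in m of the sprung tube-sensing pin that sticks 5 mm out of the end stop: 0 with no tube, 0.005 when the tube's end is flat against the stop; under 0.6 N
- timer: bystander: white bench timer 64 x 64 x 20 mm, origin under its centre
- buffer_bottle: bystander: small white bottle with blue cap, 43 mm diameter, 96 mm high, origin under its centre
- small_beaker: bystander: small beaker, 48 x 55 x 60 mm, origin under its centre
- dish: bystander: clear petri dish, 62 mm diameter, 15 mm high, origin under its centre
- pot: bystander: clear sample pot with white lid, 43 mm diameter, 48 mm high, origin under its centre
Mind the look-alikes: they are no part of the job. What is shaped like the sample_tube but purple is not meant.

How it is judged:
By the outcome, as a careful person would: the job done as asked, in the order asked, and still so for the second after the job is handed in, with the robot touching nothing.
It also fails if it takes over 58 s, if anything falls off the work surface, if the arm or the gripper's body presses on something with over 40 N, if the wrist force passes 120 N, or if a joint passes its speed limit or range.

## Working session

There is one attempt and no reset: what is moved stays moved. The work goes in short steps, Python scripts to look and compute and a shell command to move; the robot and the scene stay as the last step left them, time stands still between calls to the robot, and variables do not carry over. Pictures are saved under pics/ and viewed, and the job is handed in when it is done.

```bash
ls; mkdir -p pics; python3 - <<'E'
from cell import telemetry,camera,calibration
import cv2
print(telemetry.read_state())
for n in ["scene","top","wrist"]:
    print(n,calibration(n))
    cv2.imwrite(f"pics/{n}0.png",camera(n)[:,:,::-1])
E
```

```text
pics
{'clock': 0.0, 'joints': array([ 1.22839939e+00,  3.00514500e-01,  1.52153945e+00, -1.15090835e-06,
        1.32066245e+00, -6.66121924e-02]), 'qd': array([ 0.00070558, -0.00143385, -0.00022504, -0.00174137,  0.00256173,
        0.00054655]), 'effort': array([-2.26513730e-03, -5.31800616e+01, -3.52731764e+01,  7.07883853e-02,
        2.44493445e-02, -5.24157784e-06]), 'eef_pos': array([149.69924184, 528.99922659, 212.88011823]), 'eef_rot': array([-1.63641651,  1.56967258, -1.91220097]), 'wrist_force': array([-0.69181594,  0.53332857, -0.06626971]), 'moment': array([-0.00158055,  0.02735842,  0.04582915]), 'finger_gap': 93.8090863562207}
scene {'fov_y': 53.352416179031465, 'cx': 283.9546336070868, 'cy': 210.29497506604432, 'position': array([   89.46202886, -1286.84454126,   660.32543939]), 'attitude': array([-2.05563391, -0.02317237, -0.44817124])}
top {'fov_y': 54.21552000462327, 'cx': 280.3568990710922, 'cy': 206.31744613484298, 'position': array([ 306.25173698, -288.58137255, 1395.38596341]), 'attitude': array([-2.953666  , -0.02003423, -1.5759726 ])}
wrist {'fov_y': 60.4527103573847, 'cx': 279.87215395791173, 'cy': 210.53593023617663, 'position': array([ 67.11074335, 552.52176959, 384.35638022]), 'attitude': array([2.84903694e+00, 1.29623878e-03, 1.29475721e+00])}
```

View pics/scene0.png

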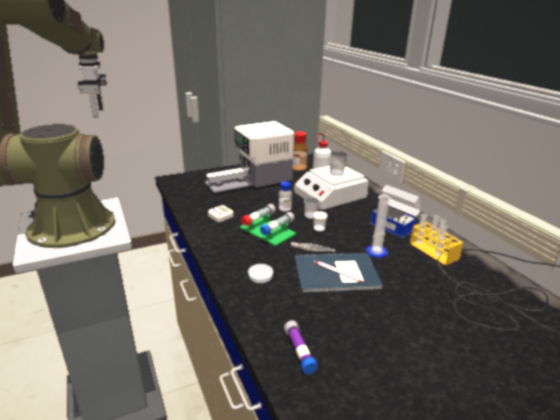

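View pics/top0.png

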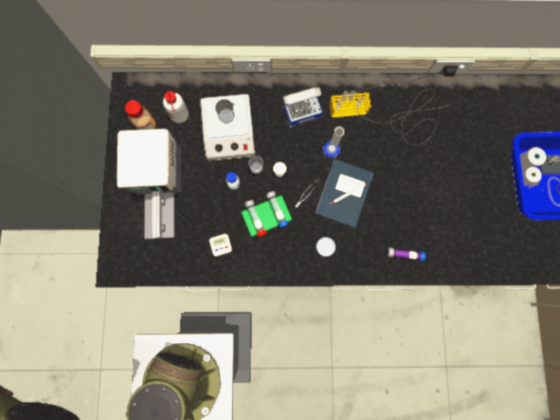

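View pics/wrist0.png

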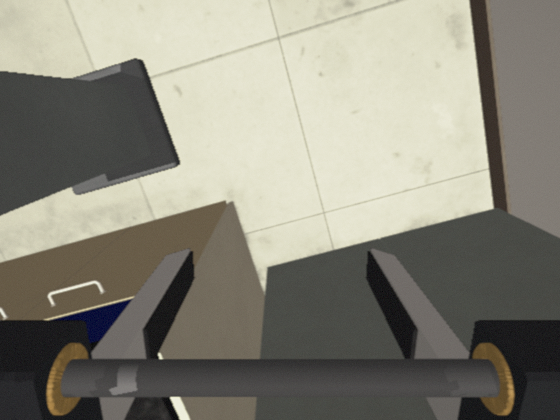

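The scene view shows the polarimeter at about (265,155), the cradle at (268,228), and the purple look-alike at (300,345). The top view shows the cradle at (266,215), with the blue-capped end at about (283,222), the red at (262,232) and the trough along column ~157. I'll zoom in.

```bash
cat > h.py <<'E'
import numpy as np
from scipy.spatial.transform import Rotation as R
from cell import telemetry,camera,calibration
def rot(a): return R.from_euler('xyz',a).as_matrix()
def K(c): return 210/np.tan(np.radians(c['fov_y']/2))
def ray(c,u,v):
    f=K(c); d=rot(c['attitude'])@np.array([(u-c['cx'])/f,(v-c['cy'])/f,1.]); return d
def at(c,u,v,z):
    d=ray(c,u,v); p=c['position']; return p+d*(z-p[2])/d[2]
def proj(c,P):
    q=rot(c['attitude']).T@(np.asarray(P,float)-c['position']); f=K(c); return np.array([c['cx']+f*q[0]/q[2],c['cy']+f*q[1]/q[2]])
E
python3 - <<'E'
from h import *
import cv2
im=cv2.imread('pics/top0.png'); cv2.imwrite('pics/top0z.png',cv2.resize(im[120:260,100:300],None,fx=4,fy=4,interpolation=cv2.INTER_CUBIC))
im=cv2.imread('pics/scene0.png'); cv2.imwrite('pics/scene0z.png',cv2.resize(im[115:255,190:350],None,fx=4,fy=4,interpolation=cv2.INTER_CUBIC))
c=calibration('top'); print(proj(c,[0,0,0]), proj(c,[500,0,0]),proj(c,[300,-288,0]))
E
```

```text
[181.55069923 382.62709506] [187.37818443 227.01923647] [271.81801706 286.24023467]
```

View pics/top0z.png

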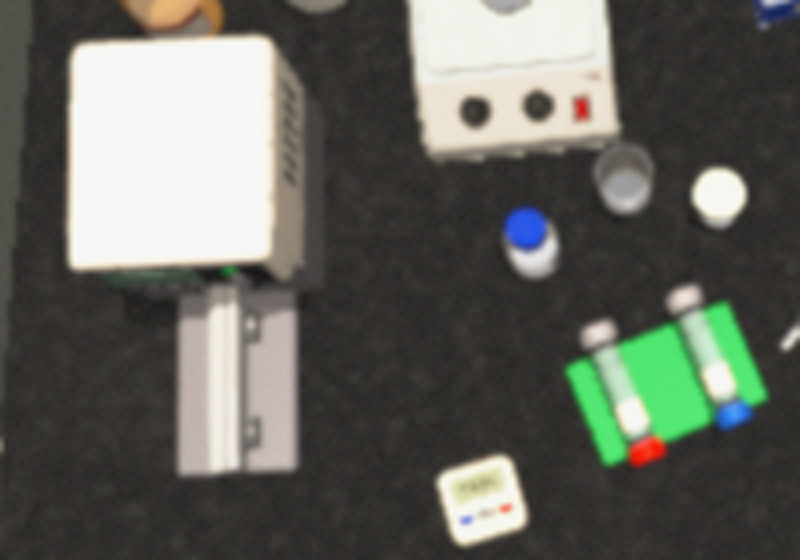

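View pics/scene0z.png

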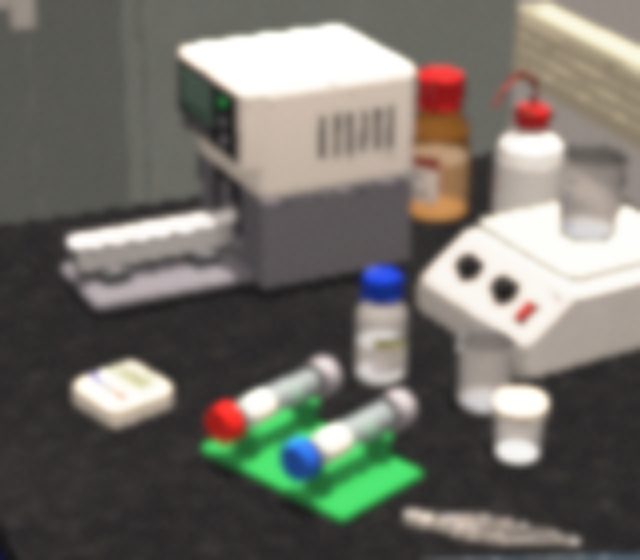

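```bash
python3 - <<'E'
from h import *
c=calibration('top')
def z(u,v,h): return at(c,100+(u+.5)/4-.5,120+(v+.5)/4-.5,h)
w=z(686,298,44); b=z(734,413,44); print(w,b,np.linalg.norm(w-b),np.degrees(np.arctan2(*(w-b)[1::-1])), (w+b)/2)
w=z(599,334,44); b=z(646,452,44); print('red',w,b,np.linalg.norm(w-b),np.degrees(np.arctan2(*(w-b)[1::-1])),(w+b)/2)
for n,p in dict(rfl=(207,472,60.5),rfr=(241,472,60.5),rbl=(208,290,60.5),rbr=(240,290,60.5),base_fl=(177,475,5),base_fr=(298,472,5),htl=(70,265,207),htr=(270,268,207),hbl=(72,45,207),hbr=(270,37,207)).items(): print(n,z(*p))
s=telemetry.read_state(); print(rot(s['eef_rot']))
cw=calibration('wrist'); Rt=rot(s['eef_rot']); print(Rt.T@(cw['position']-s['eef_pos']), Rt.T@rot(cw['attitude']))
E
```

```text
[ 605.03746908 -286.07521391   44.        ] [ 507.03788824 -325.91498632   44.        ] 105.78811516390034 22.123218608452664 [ 556.03767866 -305.99510012   44.        ]
red [ 574.19377666 -213.12156577   44.        ] [ 474.59474915 -252.85338494   44.        ] 107.23144937293186 21.747933672644624 [ 524.3942629  -232.98747535   44.        ]
rfl [457.17671622 102.52598893  60.5       ]
rfr [457.09641097  75.09993027  60.5       ]
rbl [608.46882139 109.75095902  60.5       ]
rbr [608.45185534  83.39663712  60.5       ]
base_fl [460.98332081 143.82906059   5.        ]
base_fr [463.22763508  42.27681098   5.        ]
htl [594.28060963 168.2985055  207.        ]
htr [591.9520965   21.32958754 207.        ]
hbl [765.58639594 178.54162141 207.        ]
hbr [772.38785114  29.64926162 207.        ]
[[-2.86393309e-04  2.72300790e-01  9.62212138e-01]
 [-7.86037661e-04  9.62211819e-01 -2.72300933e-01]
 [-9.99999650e-01 -8.34320144e-04 -6.15323514e-05]]
[-1.71382611e+02 -3.46730458e-02 -8.58813644e+01] [[ 2.97935093e-04 -2.88468975e-01  9.57489197e-01]
 [ 9.99999923e-01 -1.59093131e-04 -3.59093872e-04]
 [ 2.55917395e-04  9.57489230e-01  2.88468905e-01]]
```

The tube measures 106 mm between cap centres and sits 79 mm from the red one, which matches the data. The trough runs about +3° from world x. Next I'll travel to above the cradle for a wrist look.

```bash
python3 -m handwheel '[[0,0,0,0,-1,0.89,1],[0,0,0,0,-1,0.89,1],[0,0,0,0,-1,0.89,1],[0,0,0,0,-1,0.89,1],[0,0,0,0,-1,0.89,1],[0,0,0,0,-1,0.89,1],[0,0,0,0,-1,0.89,1],[0,0,0,0,-1,0.89,1]]'
python3 -c "
from h import *
s=telemetry.read_state();print(s['joints'],s['wrist_force']);Rt=rot(s['eef_rot']);print((Rt.T@(np.array([545,-310,200])-s['eef_pos']))/300)"
```

```text
clock: 1.15
eef_pos: [325.4, 166.5, 213.3]
eef_rot: [-1.565, 1.57, -1.844]
wrist_force: [-0.4, 0.4, -0.1]
finger_gap: 94.0
[ 3.73111701e-01 -1.26999019e-01  1.98523094e+00 -7.41471333e-04
  1.28389726e+00 -9.18573630e-01] [-0.37403552  0.3703139  -0.12480259]
[ 0.04539711 -1.32529722  1.14101524]
```

```bash
python3 -m handwheel '[[0,0,0,0,-0.7,0.6,0.7],[0,0,0,0,-0.7,0.6,0.7],[0,0,0,0,-0.7,0.6,0.7],[0,0,0,0,-0.7,0.6,0.7],[0,0,0,0,-0.7,0.6,0.7],[0,0,0,0,-0.7,0.6,0.7]]'
python3 -c "
from h import *
s=telemetry.read_state();print(s['joints'],s['wrist_force']);Rt=rot(s['eef_rot']);print((Rt.T@(np.array([545,-310,200])-s['eef_pos']))/300)"
```

```text
clock: 1.9
eef_pos: [441.0, -85.3, 212.9]
eef_rot: [-2.502, 1.569, -2.782]
wrist_force: [-0.1, 0.9, 0.6]
finger_gap: 65.5
[-2.72101005e-01  7.41732163e-02  1.79028987e+00 -8.12807433e-04
  1.27819372e+00 -1.56219182e+00] [-0.1375441   0.94339572  0.60485234]
[ 0.04296844 -0.62385793  0.54063242]
```

```bash
python3 -m handwheel '[[-0.21,0,0,0,-0.62,0.54,0.7],[-0.21,0,0,0,-0.62,0.54,0.7],[-0.21,0,0,0,-0.62,0.54,0.7],[-0.21,0,0,0,-0.62,0.54,0.7],[-0.21,0,0,0,-0.62,0.54,0.7],[-0.21,0,0,0,-0.62,0.54,0.7],[-0.21,0,0,0,-0.62,0.54,0.7]]'
python3 -c "
from h import *
import cv2
s=telemetry.read_state();print(s['joints'],s['wrist_force']);Rt=rot(s['eef_rot']);print(Rt)
np.save('cw1.npy',calibration('wrist'),allow_pickle=True)
cv2.imwrite('pics/w1.png',camera('wrist')[:,:,::-1])"
```

```text
clock: 2.78
eef_pos: [545.4, -307.0, 213.7]
eef_rot: [-2.62, 1.57, -2.239]
wrist_force: [-0.0, 0.3, -0.2]
finger_gap: 65.9
[-5.70791878e-01  4.71164345e-01  1.28548056e+00 -9.59489549e-04
  1.38504008e+00 -2.52196693e+00] [-0.03643023  0.27532519 -0.19397306]
[[-5.87121728e-04 -3.71436871e-01  9.28458026e-01]
 [-7.43650548e-04  9.28458092e-01  3.71436427e-01]
 [-9.99999551e-01 -4.72369924e-04 -8.21337152e-04]]
```

View pics/w1.png

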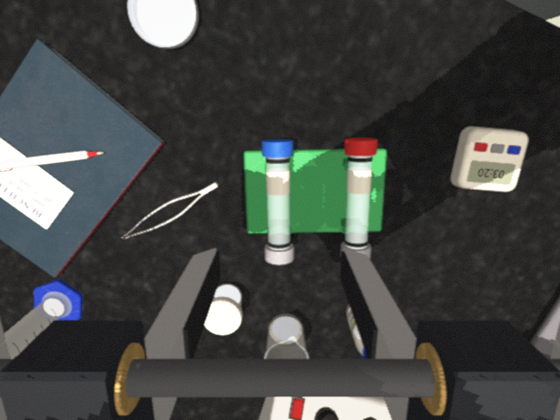

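```bash
python3 - <<'E'
from h import *
c=np.load('cw1.npy',allow_pickle=True).item()
# cap end points on axis at z 44; caps: blue (277,149) steel (279.5,253)
w=at(c,279.5,254,44); b=at(c,277.5,149,44)
d=(w-b);print(w,b,np.linalg.norm(d),np.degrees(np.arctan2(d[1],d[0])),(w+b)/2)
w2=at(c,357,253,44); b2=at(c,361,147,44); d=w2-b2
print(w2,b2,np.linalg.norm(d),np.degrees(np.arctan2(d[1],d[0])))
g=[at(c,u,v,8) for u,v in [(245,150),(386,150),(384,230),(246,233)]]
print(np.array(g),np.mean(g,0))
s=telemetry.read_state();Rt=rot(s['eef_rot'])
m=(w+b)/2; print(Rt.T@(np.array([m[0],m[1],42])-s['eef_pos'])/300)
E
```

```text
[ 604.18272748 -283.15958534   44.        ] [ 505.58583802 -324.56494537   44.        ] 106.93806828974888 22.779771047154153 [ 554.88428275 -303.86226536   44.        ]
[ 573.6741706  -209.86257047   44.        ] [ 474.76481322 -252.49620191   44.        ] 107.70648776942559 23.317848951120794
[[ 523.30576579 -354.15098519    8.        ]
 [ 468.87200886 -218.00097083    8.        ]
 [ 548.90502005 -180.34662354    8.        ]
 [ 609.12809068 -321.39635821    8.        ]] [ 537.55272134 -268.47373445    8.        ]
[ 0.57240122 -0.00096483  0.03420544]
```

```bash
python3 -m handwheel '[[0,0,0,0.15,0,0.034,0.6],[0,0,0,0.3,0,0.034,0.6],[0,0,0,0.4,0,0.034,0.6],[0,0,0,0.48,0,0.034,0.6],[0,0,0,0.54,0,0.034,0.6],[0,0,0,0.568,0,0.034,0.6],[0,0,0,0.568,0,0.034,0.6],[0,0,0,0.568,0,0.034,0.6]]'
python3 -c "
from h import *
import cv2
s=telemetry.read_state();print(s['joints'],s['wrist_force'])
cv2.imwrite('pics/w2.png',camera('wrist')[:,:,::-1])"
```

```text
clock: 3.82
eef_pos: [555.1, -303.8, 44.3]
eef_rot: [-1.511, 1.569, -1.13]
wrist_force: [-1.6, 0.7, 0.1]
finger_gap: 56.0
[-5.58213430e-01  6.55053932e-01  1.41630714e+00 -1.11666961e-03
  1.06871232e+00 -2.50891911e+00] [-1.60093121  0.66842868  0.07039954]
```

View pics/w2.png

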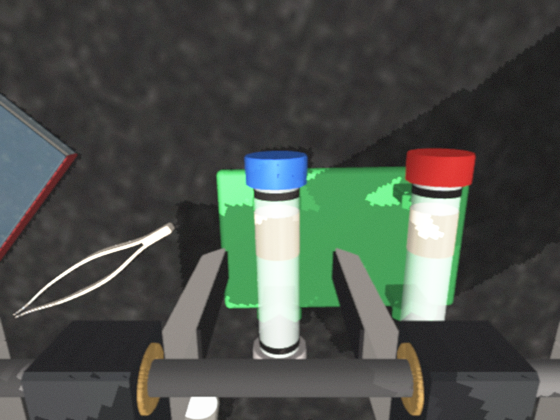

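Jaws are centred on the blue-capped tube (tube column 278, finger midpoint 280). Closing.

```bash
python3 -m handwheel '[[0,0,0,0.004,0,0,0.4],[0,0,0,0.004,0,0,0.1],[0,0,0,0.004,0,0,0.1],[0,0,0,0.004,0,0,0.1],[0,0,0,0.004,0,0,0.1],[0,0,0,0.004,0,0,0.1]]' 20
python3 -m handwheel '[[0,0,0,-0.03,0,0,0.1],[0,0,0,-0.1,0,0,0.1],[0,0,0,-0.25,0,0,0.1],[0,0,0,-0.4,0,0,0.1],[0,0,0,-0.55,0,0,0.1],[0,0,0,-0.55,0,0,0.1],[0,0,0,-0.55,0,0,0.1]]'
python3 -c "
from h import *
import cv2
s=telemetry.read_state();print(s['joints'],s['wrist_force'])
cv2.imwrite('pics/w3.png',camera('wrist')[:,:,::-1])
Rt=rot(s['eef_rot']);print(Rt);print((Rt.T@(np.array([430,92,210])-s['eef_pos']))/300)"
```

```text
clock: 4.62
eef_pos: [555.5, -304.6, 43.5]
eef_rot: [-1.336, 1.567, -0.956]
wrist_force: [2.8, -5.1, 0.1]
finger_gap: 21.3
clock: 5.5
eef_pos: [554.7, -303.6, 207.4]
eef_rot: [-1.677, 1.569, -1.296]
wrist_force: [-0.9, 0.1, -3.3]
finger_gap: 21.2
[-5.58196621e-01  4.89576435e-01  1.27331023e+00 -1.37888755e-03
  1.37721864e+00 -2.50909674e+00] [-0.85766911  0.09525722 -3.25381356]
[[ 5.45037299e-04 -3.71261686e-01  9.28528117e-01]
 [-1.93562026e-03  9.28526124e-01  3.71262025e-01]
 [-9.99997978e-01 -1.99962949e-03 -2.12540271e-04]]
[-0.01159543  1.37886623  0.10366595]
```

View pics/w3.png

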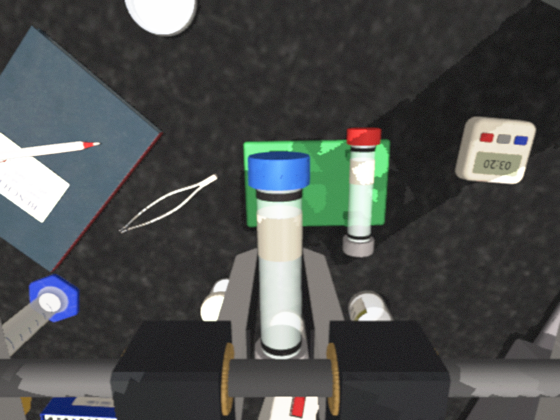

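```bash
python3 -m handwheel '[[0,0,0,-0.1,0.1,0.05,0.1],[0.03,0,0,-0.31,0.3,0.13,0.1],[0.05,0,0,-0.31,0.5,0.2,0.1],[0.1,0,0,-0.31,0.7,0.29,0.1],[0.104,0,0,-0.31,0.85,0.35,0.1],[0.104,0,0,-0.31,0.93,0.39,0.1],[0.104,0,0,-0.31,0.93,0.39,0.1],[0.104,0,0,-0.31,0.93,0.39,0.1]]'
python3 -c "
from h import *
import cv2
s=telemetry.read_state();print(s['joints'],s['wrist_force'])
np.save('cw4.npy',calibration('wrist'),allow_pickle=True)
cv2.imwrite('pics/w4.png',camera('wrist')[:,:,::-1])
Rt=rot(s['eef_rot']);print(Rt)"
```

```text
clock: 6.55
eef_pos: [559.5, -1.4, 298.3]
eef_rot: [-2.592, 1.568, -2.538]
wrist_force: [-0.3, -0.2, -2.2]
finger_gap: 21.3
[-6.71294194e-02  2.73979577e-01  1.35900024e+00 -1.62828717e-03
  1.51066138e+00 -1.69146275e+00] [-0.28499467 -0.19880189 -2.20228972]
[[-0.00215287 -0.05361229  0.99855951]
 [-0.00148427  0.99856089  0.05360916]
 [-0.99999658 -0.00136672 -0.00222935]]
```

View pics/w4.png

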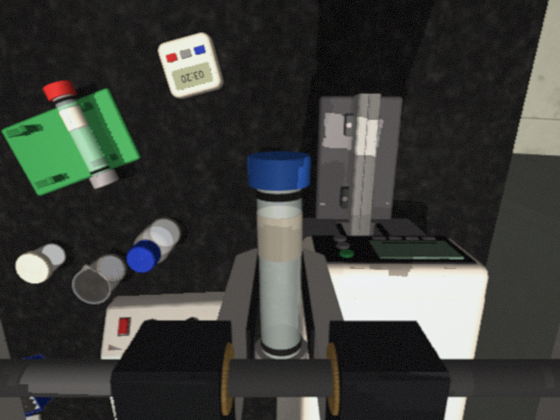

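Good view: the rail runs from about (369,95) to (362,232), with the console in front at row 237.

```bash
python3 - <<'E'
import cv2
im=cv2.imread('pics/w4.png'); cv2.imwrite('pics/w4z.png',cv2.resize(im[85:250,300:490],None,fx=4,fy=3.6,interpolation=cv2.INTER_CUBIC))
cv2.imwrite('pics/w4y.png',cv2.resize(im[140:200,235:325],None,fx=6,fy=6,interpolation=cv2.INTER_CUBIC))
E
```

```text
(no output)
```

View pics/w4z.png

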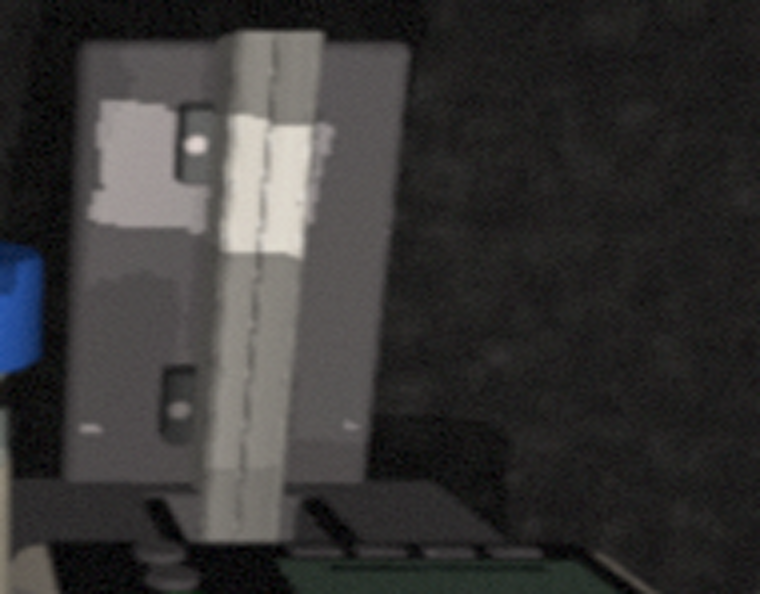

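View pics/w4y.png

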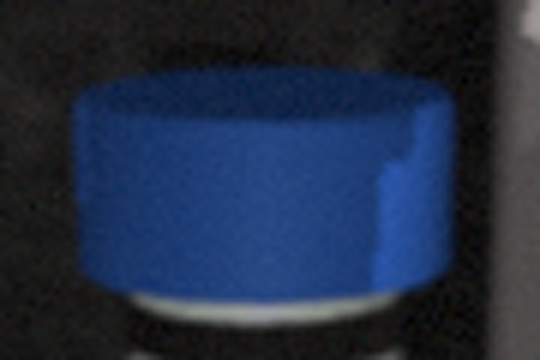

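```bash
python3 - <<'E'
from h import *
c=np.load('cw4.npy',allow_pickle=True).item()
def q(u,v,h): return at(c,300+(u+.5)/4-.5,85+(v+.5)/3.6-.5,h)
fl,fr,bl,br=q(239,32,60.5),q(325,32,60.5),q(205,540,60.5),q(280,540,60.5)
print(fl,fr,np.linalg.norm(fl-fr),bl,br,np.linalg.norm(bl-br))
f=(fl+fr)/2;b=(bl+br)/2;d=b-f
yaw=np.arctan2(d[1],d[0]);print('front',f,'yaw',np.degrees(yaw),'port~',f+155*d/np.linalg.norm(d), 'len',np.linalg.norm(d))
g1,g2=q(273,40,54.7),q(241,520,54.7);d2=g2-g1;print('groove',g1,g2,np.degrees(np.arctan2(d2[1],d2[0])))
print('face at base',q(215,482,5),q(140,482,5),q(300,482,5), 'base corners',q(80,42,5),q(410,42,5))
s=telemetry.read_state();Rt=rot(s['eef_rot']);p=s['eef_pos']
e=at(c,279.1,155.7,p[2]+.5);print('blue end',e,'tool',Rt.T@(e-p), 'tool yaw',np.degrees(np.arctan2(Rt[1,2],Rt[0,2])))
E
```

```text
[459.9701246   79.31357956  60.5       ] [458.7314436 102.4987022  60.5      ] 23.218187751867013 [622.09266429  87.95456936  60.5       ] [620.87023786 110.58716629  60.5       ] 22.665585588355388
front [459.3507841   90.90614088  60.5       ] yaw 2.953414088952712 port~ [614.14490657  98.89235713  60.5       ] len 162.34630217704952
groove [461.58100095  90.09512529  54.7       ] [616.40661665  99.45056829  54.7       ] 3.4579318799497094
face at base [618.82565156 101.43271005   5.        ] [620.19346242  76.07369973   5.        ] [617.2757321  130.16798688   5.        ] base corners [463.889742    42.37691239   5.        ] [458.47955058 143.62308259   5.        ]
blue end [498.11375422  -4.67406213 299.02771261] tool [ -0.39015287   0.33920608 -61.52638153] tool yaw 3.0282586941061735
```

```bash
python3 -m handwheel '[[0,0,0,0,0.16,-0.05,0.1],[0,0,0,0,0.322,-0.098,0.1],[0,0,0,0.1,0.322,-0.098,0.1],[0,0,0,0.3,0.322,-0.098,0.1],[0,0,0,0.48,0.322,-0.098,0.1],[0,0,0,0.6,0.322,-0.098,0.1],[0,0,0,0.69,0.322,-0.098,0.1],[0,0,0,0.69,0.322,-0.098,0.1],[0,0,0,0.69,0.322,-0.098,0.1]]'
python3 -c "
from h import *
import cv2
s=telemetry.read_state();print(s['joints'],s['wrist_force'])
Rt=rot(s['eef_rot']);print(Rt,Rt.T@(np.array([524.7,93.4,72])-s['eef_pos'])/300)
np.save('cw5.npy',calibration('wrist'),allow_pickle=True)
cv2.imwrite('pics/w5.png',camera('wrist')[:,:,::-1])
cv2.imwrite('pics/t5.png',cv2.resize(camera('top')[100:260:,90:250,::-1],None,fx=3.7,fy=3.7,interpolation=cv2.INTER_CUBIC))
"
```

```text
clock: 7.72
eef_pos: [525.4, 92.3, 92.6]
eef_rot: [-1.921, 1.569, -1.869]
wrist_force: [-0.6, -0.0, -2.0]
finger_gap: 21.4
[ 1.05986490e-01  3.96730352e-01  1.69245157e+00 -1.57578808e-03
  1.05299714e+00 -1.51607929e+00] [-0.62383057 -0.01396264 -2.00540852]
[[-4.37734638e-04 -5.20266285e-02  9.98645602e-01]
 [-1.42351335e-03  9.98644718e-01  5.20259585e-02]
 [-9.99998891e-01 -1.39881178e-03 -5.11201984e-04]] [ 0.06854324  0.00375037 -0.00204877]
```

View pics/w5.png

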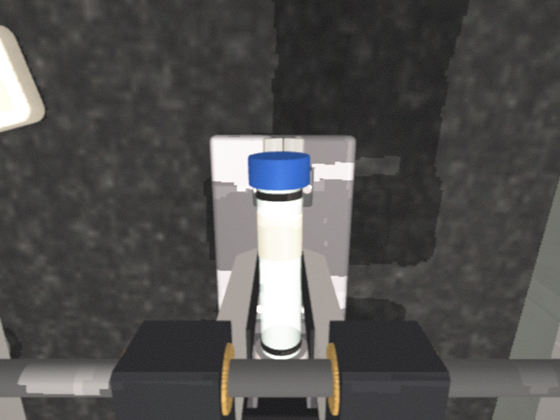

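View pics/t5.png

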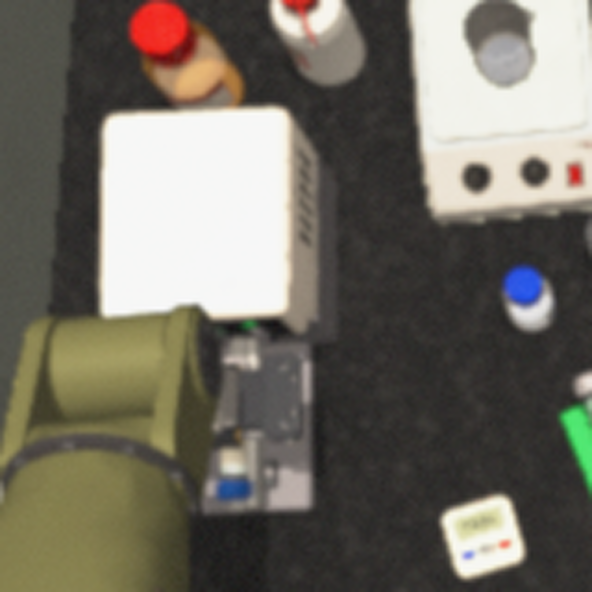

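```bash
python3 - <<'E'
from h import *
import cv2
im=cv2.imread('pics/w5.png'); cv2.imwrite('pics/w5z.png',cv2.resize(im[125:200,235:335],None,fx=7,fy=7,interpolation=cv2.INTER_CUBIC))
E
```

```text
(no output)
```

View pics/w5z.png

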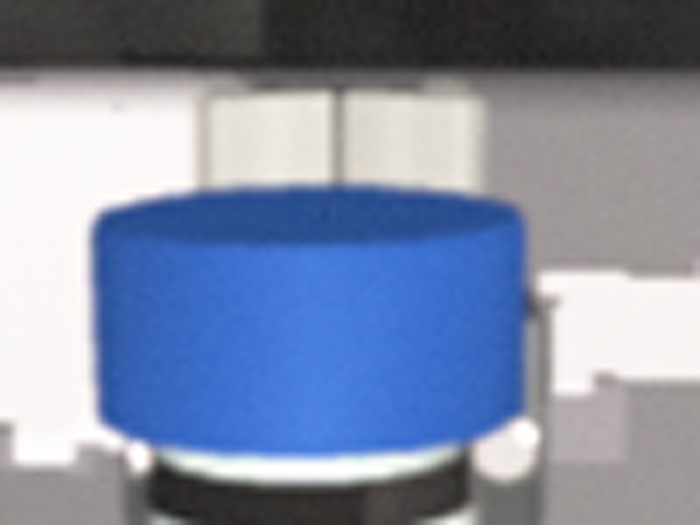

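```bash
python3 - <<'E'
from h import *
c=np.load('cw5.npy',allow_pickle=True).item()
s=telemetry.read_state();Rt=rot(s['eef_rot']);p=s['eef_pos']
for n,(u,v,h) in dict(L=(203,92,60.5),R=(483,92,60.5),g=(338,90,54.7),cap=(310,215,p[2]+.5)).items():
    P=at(c,235+(u+.5)/7-.5,125+(v+.5)/7-.5,h); print(n,P,Rt.T@(P-p))
E
```

```text
L [459.09686082  80.1138207   60.5       ] [ 32.30555289  -8.964674   -66.92320678]
R [457.94418379 102.31574782  60.5       ] [ 32.27620405  13.26713222 -66.91044018]
g [458.91687223  90.8772148   54.7       ] [ 38.09146015   1.80100474 -66.54047061]
cap [463.76985346  88.99577126  93.3139507 ] [ -0.51820105  -0.38323084 -61.78109853]
```

```bash
python3 -m handwheel '[[0,0,0,0.02,0.0067,0,0.1],[0,0,0,0.04,0.0067,0,0.1],[0,0,0,0.055,0.0067,0,0.1],[0,0,0,0.062,0.0067,0,0.1],[0,0,0,0.066,0.0067,0,0.1],[0,0,0,0.066,0.0067,0,0.1]]'
python3 -m handwheel '[[0,0,0,0.003,0,0,0.1],[0,0,0,0.006,0,0,0.1],[0,0,0,0.006,0,0,0.1]]'
```

```text
clock: 8.57
eef_pos: [525.4, 94.6, 73.0]
eef_rot: [-1.359, 1.569, -1.307]
wrist_force: [0.6, 0.7, -2.5]
finger_gap: 21.2
clock: 8.95
eef_pos: [525.5, 94.6, 71.7]
eef_rot: [-1.044, 1.569, -0.992]
wrist_force: [-1.8, -0.3, 3.5]
finger_gap: 21.3
```

Contact with the trough is felt at TCP z 71.7 (expected about 71.5). Releasing.

```bash
python3 -m handwheel '[[0,0,0,0,0,0,0.27],[0,0,0,0,0,0,0.32],[0,0,0,0,0,0,0.4],[0,0,0,0,0,0,0.5],[0,0,0,0,0,0,0.5]]'
python3 -c "
from h import *
import cv2
s=telemetry.read_state();print(s['wrist_force'])
np.save('cw6.npy',calibration('wrist'),allow_pickle=True)
cv2.imwrite('pics/w6.png',camera('wrist')[:,:,::-1])
"
```

```text
clock: 9.57
eef_pos: [525.5, 94.6, 71.6]
eef_rot: [-1.083, 1.569, -1.03]
wrist_force: [-0.2, 0.1, -0.3]
finger_gap: 46.9
[-0.17562236  0.10221022 -0.2537694 ]
```

View pics/w6.png

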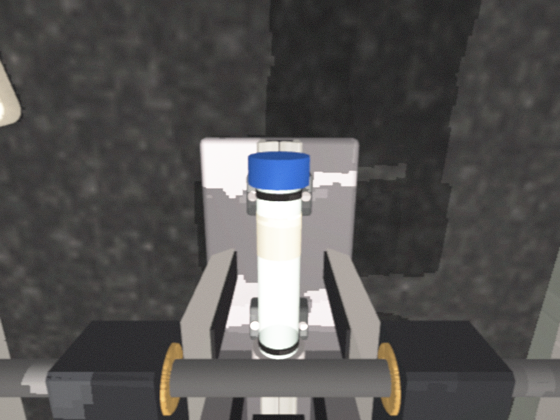

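The tube rests straight in the trough, cap centred on the rail (column 279). I'll lift, move back, lean 40° and shut the fingers.

```bash
python3 -m handwheel '[[0,0,0,-0.1,0,0,0.5],[0,0,0,-0.25,0,0,0.5],[0,0,0,-0.36,0,-0.02,0.3],[0,-0.05,0,-0.36,0,-0.15,0],[0,-0.1,0,-0.36,0,-0.3,0],[0,-0.15,0,-0.36,0,-0.3,0],[0,-0.2,0,-0.36,0,-0.3,0],[0,-0.222,0,-0.36,0,-0.3,0],[0,-0.222,0,-0.36,0,-0.3,0],[0,-0.222,0,-0.36,0,-0.3,0]]'
python3 -c "
from h import *
import cv2
s=telemetry.read_state();print(s['joints'],s['wrist_force'])
Rt=rot(s['eef_rot']);print(Rt,Rt.T@(np.array([437,89.6,73.5])-s['eef_pos'])/300)
np.save('cw7.npy',calibration('wrist'),allow_pickle=True)
cv2.imwrite('pics/w7.png',camera('wrist')[:,:,::-1])
"
```

```text
clock: 10.88
eef_pos: [435.9, 90.0, 180.0]
eef_rot: [-0.002, 0.873, 0.051]
wrist_force: [-0.1, -0.3, -1.0]
finger_gap: 0.3
[ 0.16446932 -0.22283977  2.30208448 -0.20037366  0.37502276 -1.29868511] [-0.13664554 -0.31307206 -0.99970468]
[[ 0.64136637 -0.05223451  0.76545459]
 [ 0.03254388  0.99863399  0.04087846]
 [-0.76654424 -0.00130721  0.64219017]] [ 0.2743595  -0.00119839 -0.22536628]
```

View pics/w7.png

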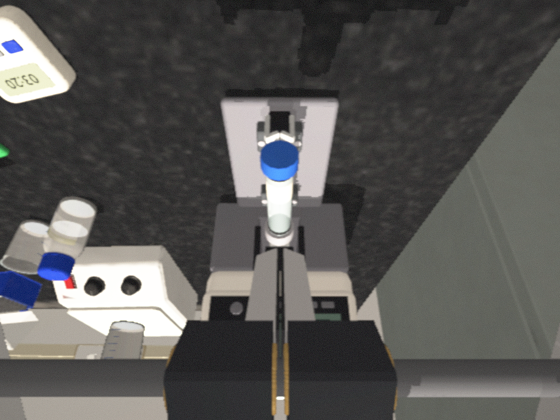

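```bash
python3 -m handwheel '[[0,0,0,0.07,0,-0.055,0],[0,0,0,0.14,0,-0.112,0],[0,0,0,0.21,0,-0.17,0],[0,0,0,0.274,0,-0.225,0],[0,0,0,0.274,0,-0.225,0],[0,0,0,0.274,0,-0.225,0]]'
python3 -c "
from h import *
import cv2
s=telemetry.read_state();print(s['joints'],s['wrist_force'])
Rt=rot(s['eef_rot']);print(Rt,Rt.T@np.array([.9986,.0523,0]))
np.save('cw8.npy',calibration('wrist'),allow_pickle=True)
cv2.imwrite('pics/w8.png',camera('wrist')[:,:,::-1])
"
```

```text
clock: 11.68
eef_pos: [437.9, 87.7, 79.6]
eef_rot: [0.001, 0.882, 0.055]
wrist_force: [-0.1, -0.2, -0.3]
finger_gap: 0.7
[ 0.15184802  0.03505803  2.38413116 -1.03905881  0.07151635 -0.45670563] [-0.1071007  -0.21726748 -0.33379299]
[[ 6.34359397e-01 -5.38972002e-02  7.71157083e-01]
 [ 3.47671500e-02  9.98546257e-01  4.11900246e-02]
 [-7.72256046e-01  6.81654874e-04  6.35311053e-01]] [ 0.63528962 -0.00159777  0.7722317 ]
```

View pics/w8.png

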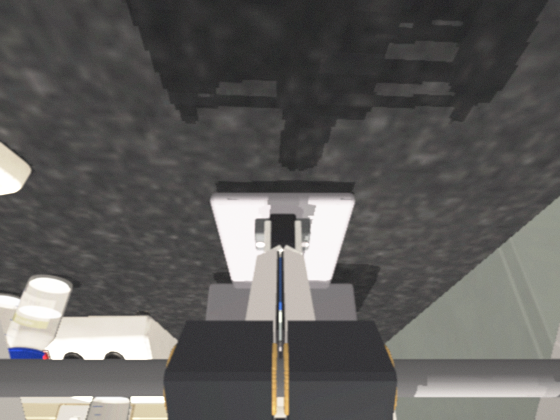

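Near the wrist singularity here (j5 0.07, j4 at its limit), so I'll use less lean for the first stretch and lean further once extended.

```bash
python3 -m handwheel '[[0,0,0,-0.05,0,0.042,0],[0,0.03,0,-0.103,0,0.085,0],[0,0.06,0,-0.103,0,0.085,0],[0,0.08,0,-0.103,0,0.085,0],[0,0.08,0,-0.103,0,0.085,0],[0,0.08,0,-0.103,0,0.085,0]]'
python3 -c "
from h import *
s=telemetry.read_state();print(s['joints'],s['wrist_force'])
Rt=rot(s['eef_rot']);print(Rt,Rt.T@(np.array([440,89.7,73.5])-s['eef_pos'])/300)
"
```

```text
clock: 12.48
eef_pos: [437.7, 87.3, 119.5]
eef_rot: [-0.007, 1.131, 0.05]
wrist_force: [-0.3, -0.1, 0.3]
finger_gap: 0.0
[ 0.13655428 -0.0251945   2.20074023 -0.07291623  0.52915323 -1.43692974] [-0.30355733 -0.05933261  0.26288564]
[[ 0.42494989 -0.05673158  0.90343739]
 [ 0.02127087  0.99838442  0.05268862]
 [-0.90496693 -0.00317313  0.42547008]] [ 0.14222129  0.00790836 -0.05793779]
```

```bash
python3 -m handwheel '[[0,0,0,0.05,0.004,-0.02,0],[0,0,0,0.1,0.008,-0.04,0],[0,0,0,0.141,0.008,-0.058,0],[0,0,0,0.141,0.008,-0.058,0],[0,0,0,0.141,0.008,-0.058,0]]'
python3 -c "
from h import *
import cv2
s=telemetry.read_state();print(s['joints'],s['wrist_force'])
Rt=rot(s['eef_rot']);print(Rt,Rt.T@np.array([.9986,.0523,0]), 94.2+.0524*(s['eef_pos'][0]-525.5))
cv2.imwrite('pics/w9.png',camera('wrist')[:,:,::-1])
"
```

```text
clock: 13.1
eef_pos: [439.7, 89.7, 74.1]
eef_rot: [-0.008, 1.131, 0.049]
wrist_force: [-0.2, -0.3, -0.3]
finger_gap: 0.2
[ 0.14284086  0.08067428  2.23149381 -0.10397621  0.39285013 -1.3985826 ] [-0.24076065 -0.29177041 -0.34883078]
[[ 0.42556948 -0.05704241  0.90312612]
 [ 0.02106393  0.99836531  0.05313211]
 [-0.90468057 -0.00358802  0.42607534]] [ 0.42607532 -0.00474804  0.90464055] 89.70652051303797
```

View pics/w9.png

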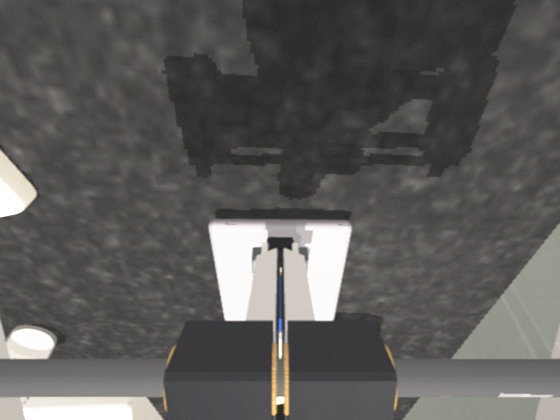

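```bash
python3 -m handwheel '[[0,0,0,0.0085,0,0.018,0],[0,0,0,0.016,0,0.033,0],[0,0,0,0.021,0,0.045,0],[0,0,0,0.028,0,0.06,0],[0,0,0,0.035,0,0.075,0],[0,0,0,0.0425,0,0.09,0],[0,0,0,0.05,0,0.106,0],[0,0,0,0.057,0,0.121,0],[0,0,0,0.064,0,0.136,0],[0,0,0,0.071,0,0.151,0],[0,0,0,0.071,0,0.151,0]]'
python3 -c "
from h import *
import cv2
s=telemetry.read_state();print(s['joints'],s['wrist_force'])
Rt=rot(s['eef_rot']);print(Rt.T@np.array([.9986,.0523,0]), 94.2+.0524*(s['eef_pos'][0]-525.5))
cv2.imwrite('pics/w10.png',camera('wrist')[:,:,::-1])
"
```

```text
clock: 14.52
eef_pos: [490.3, 92.6, 74.3]
eef_rot: [-0.008, 1.13, 0.05]
wrist_force: [-0.2, -0.3, 0.1]
finger_gap: 0.5
[ 0.13164335  0.18401052  2.10860686 -0.08745507  0.41073966 -1.42441692] [-0.23072785 -0.34616599  0.14810345]
[ 0.4267634  -0.0046068   0.90431688] 92.35485331153981
```

View pics/w10.png

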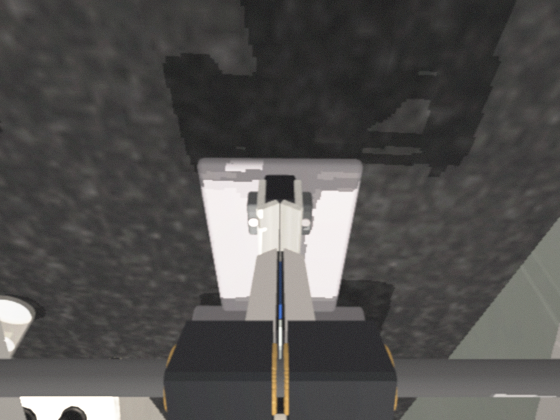

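```bash
python3 -c "
from h import *
import cv2
im=camera('scene')
cv2.imwrite('pics/s10.png',cv2.resize(im[115:215,190:320,::-1],None,fx=6,fy=6,interpolation=cv2.INTER_CUBIC))
"
```

```text
(no output)
```

View pics/s10.png

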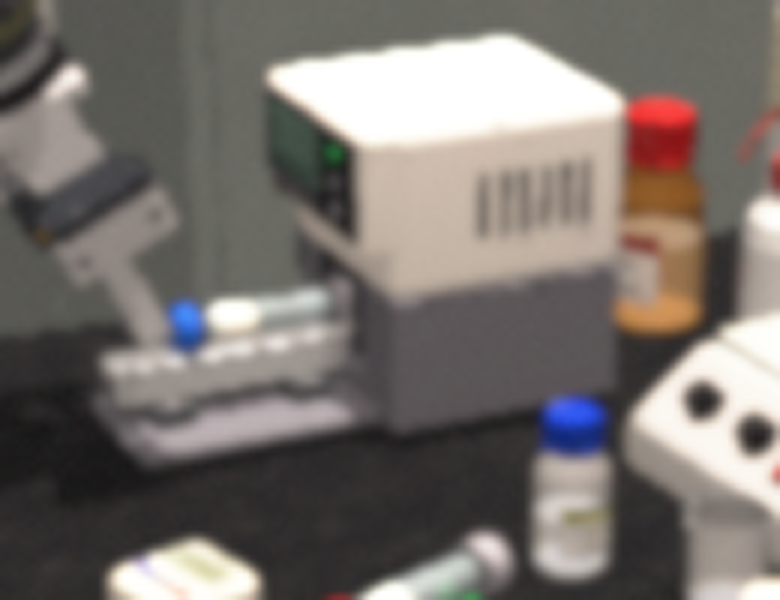

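```bash
python3 -m handwheel '[[0,0,0,0.0057,0,0.012,0],[0,0,0,0.0114,0,0.024,0],[0,0,0,0.017,0,0.036,0],[0,0,0,0.0228,0,0.048,0]]'
python3 -m handwheel '[[0,0,0,0.0057,0,0.012,0],[0,0,0,0.0114,0,0.024,0],[0,0,0,0.017,0,0.036,0],[0,0,0,0.0228,0,0.048,0]]'
python3 -m handwheel '[[0,0,0,0.0057,0,0.012,0],[0,0,0,0.0114,0,0.024,0],[0,0,0,0.017,0,0.036,0],[0,0,0,0.0228,0,0.048,0]]'
python3 -c "
from h import *
s=telemetry.read_state();print(s['joints'],s['wrist_force'])
Rt=rot(s['eef_rot']);print(Rt.T@np.array([.9986,.0523,0]), 94.2+.0524*(s['eef_pos'][0]-525.5))
"
```

```text
clock: 15.12
eef_pos: [506.1, 93.5, 74.2]
eef_rot: [-0.008, 1.13, 0.05]
wrist_force: [-3.1, -1.3, 0.5]
finger_gap: 0.6
clock: 15.62
eef_pos: [522.3, 94.4, 74.2]
eef_rot: [-0.008, 1.13, 0.05]
wrist_force: [-2.1, -2.6, 0.5]
finger_gap: 0.6
clock: 16.12
eef_pos: [538.5, 95.3, 74.2]
eef_rot: [-0.008, 1.13, 0.05]
wrist_force: [-3.5, -1.1, 1.4]
finger_gap: 0.5
[ 0.12331727  0.2778524   1.98617724 -0.07384716  0.43885394 -1.44540313] [-3.47368938 -1.14275452  1.43251861]
[ 0.42664966 -0.00469581  0.90437009] 94.88356013550249
```

```bash
python3 -m handwheel '[[0,0,0,0.0057,0,0.012,0],[0,0,0,0.0114,0,0.024,0],[0,0,0,0.017,0,0.036,0],[0,0,0,0.0228,0,0.048,0],[0,0,0,0.0285,0,0.06,0],[0,0,0,0.034,0,0.072,0]]'
python3 -m handwheel '[[0,0,0,-0.023,0,-0.048,0],[0,-0.02,0,-0.023,0,-0.048,0],[0,-0.04,0,-0.023,0,-0.048,0],[0,-0.072,0,-0.023,0,-0.048,0],[0,-0.072,0,-0.023,0,-0.048,0],[0,-0.072,0,-0.023,0,-0.048,0]]'
python3 -c "
from h import *
import cv2
s=telemetry.read_state();print(s['joints'],s['wrist_force'])
Rt=rot(s['eef_rot']);print(Rt,Rt.T@np.array([.9986,.0523,0]), 94.2+.0524*(s['eef_pos'][0]-525.5))
np.save('cw11.npy',calibration('wrist'),allow_pickle=True)
cv2.imwrite('pics/w11.png',camera('wrist')[:,:,::-1])
im=camera('scene')
cv2.imwrite('pics/s11.png',cv2.resize(im[115:215,190:320,::-1],None,fx=6,fy=6,interpolation=cv2.INTER_CUBIC))
"
```

```text
clock: 16.88
eef_pos: [562.7, 96.7, 74.2]
eef_rot: [-0.008, 1.13, 0.05]
wrist_force: [-3.5, -1.4, 0.6]
finger_gap: 0.6
clock: 17.62
eef_pos: [547.4, 95.8, 74.7]
eef_rot: [-0.006, 0.905, 0.052]
wrist_force: [0.6, -1.0, -1.1]
finger_gap: 0.4
[ 0.13015967  0.26440314  2.10623742 -0.42790989  0.11664906 -1.08994884] [ 0.59473481 -0.95749672 -1.10018114]
[[ 0.61718975 -0.05665112  0.78477224]
 [ 0.03208178  0.99838706  0.04684059]
 [-0.78616002 -0.00373264  0.61801172]] [ 0.61800356 -0.00435616  0.78612332] 95.34579578588999
```

View pics/w11.png

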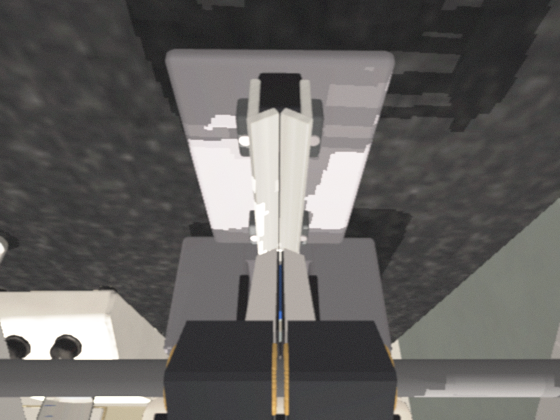

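View pics/s11.png

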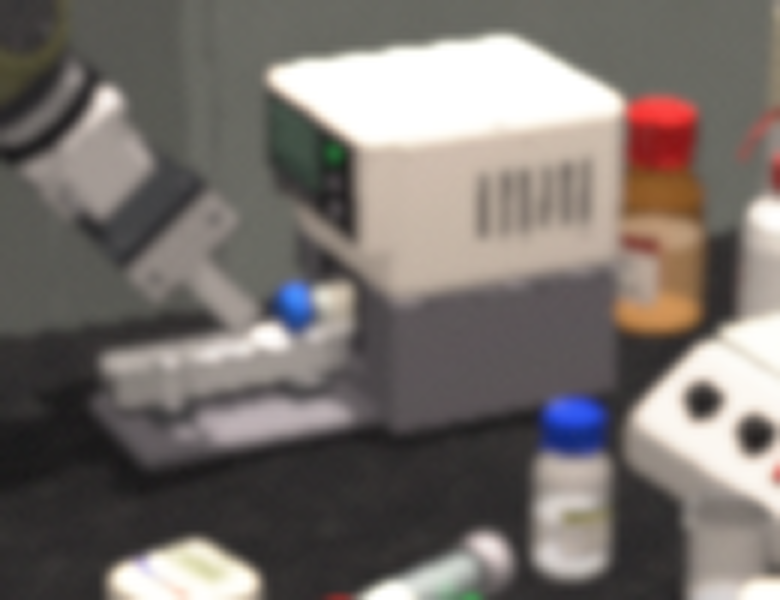

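```bash
python3 -m handwheel '[[0,0,0,0.008,0,0.01,0],[0,0,0,0.0165,0,0.021,0],[0,0,0,0.025,0,0.032,0],[0,0,0,0.033,0,0.042,0],[0,0,0,0.041,0,0.052,0],[0,0,0,0.047,0,0.06,0],[0,0,0,0.0515,0,0.0655,0]]'
python3 -c "
from h import *
s=telemetry.read_state();print(s['joints'],s['wrist_force'])
Rt=rot(s['eef_rot']);print(Rt.T@np.array([.9986,.0523,0]), 94.2+.0524*(s['eef_pos'][0]-525.5))
"
```

```text
clock: 18.6
eef_pos: [572.5, 97.1, 74.7]
eef_rot: [-0.006, 0.904, 0.052]
wrist_force: [-1.8, -1.8, 0.1]
finger_gap: 0.1
[ 0.12562128  0.3095185   2.04250595 -0.35214932  0.13231091 -1.16936949] [-1.84277516 -1.77432825  0.07225831]
[ 0.61830563 -0.00421137  0.78588655] 96.66030831228757
```

Moving in 1 mm steps now, watching the force (1 mm = 0.00206 along x and 0.00262 along z).

```bash
for i in 1; do python3 -m handwheel '[[0,0,0,0.002,0,0.0026,0],[0,0,0,0.004,0,0.0052,0],[0,0,0,0.006,0,0.0078,0],[0,0,0,0.008,0,0.0104,0]]'; done
python3 -c "
from h import *
s=telemetry.read_state();print(s['eef_pos'],s['wrist_force'])"
```

```text
clock: 19.1
eef_pos: [576.4, 97.4, 74.7]
eef_rot: [-0.006, 0.904, 0.052]
wrist_force: [-2.3, -1.3, 1.0]
finger_gap: 0.6
[576.40717403  97.37207434  74.72380622] [-2.33223794 -1.29973103  1.02802833]
```

```bash
python3 -m handwheel '[[0,0,0,0.002,0,0.0026,0],[0,0,0,0.004,0,0.0052,0],[0,0,0,0.006,0,0.0078,0]]'
```

```text
clock: 19.48
eef_pos: [579.4, 97.5, 74.8]
eef_rot: [-0.006, 0.904, 0.052]
wrist_force: [-1.4, -1.1, 0.1]
finger_gap: 0.3
```

```bash
python3 -m handwheel '[[0,0,0,0.002,0,0.0026,0],[0,0,0,0.004,0,0.0052,0]]'
```

```text
clock: 19.73
eef_pos: [581.4, 97.7, 74.8]
eef_rot: [-0.006, 0.904, 0.052]
wrist_force: [-2.3, -0.8, 0.8]
finger_gap: 0.3
```

```bash
python3 -m handwheel '[[0,0,0,0.002,0,0.0026,0],[0,0,0,0.004,0,0.0052,0]]'
```

```text
clock: 19.98
eef_pos: [583.5, 97.8, 74.8]
eef_rot: [-0.006, 0.904, 0.052]
wrist_force: [-2.2, -0.7, 0.8]
finger_gap: 0.8
```

```bash
python3 -m handwheel '[[0,0,0,0.002,0,0.0026,0],[0,0,0,0.004,0,0.0052,0]]'
```

```text
clock: 20.23
eef_pos: [585.5, 97.9, 74.8]
eef_rot: [-0.006, 0.904, 0.052]
wrist_force: [-2.3, -0.9, 0.4]
finger_gap: 0.3
```

```bash
python3 -m handwheel '[[0,0,0,0.002,0,0.0026,0],[0,0,0,0.004,0,0.0052,0]]'
```

```text
clock: 20.48
eef_pos: [587.5, 98.0, 74.8]
eef_rot: [-0.006, 0.904, 0.052]
wrist_force: [-3.0, -1.1, -0.0]
finger_gap: 0.4
```

```bash
python3 -m handwheel '[[0,0,0,0.002,0,0.0026,0],[0,0,0,0.004,0,0.0052,0]]'
```

```text
clock: 20.72
eef_pos: [589.5, 98.1, 74.8]
eef_rot: [-0.006, 0.904, 0.052]
wrist_force: [-3.2, -0.9, -0.2]
finger_gap: 0.4
```

```bash
python3 -m handwheel '[[0,0,0,0.002,0,0.0026,0]]'
```

```text
clock: 20.85
eef_pos: [590.3, 98.1, 74.6]
eef_rot: [-0.006, 0.905, 0.052]
wrist_force: [-8.7, -2.5, 3.0]
finger_gap: 0.7
```

```bash
python3 -m handwheel '[[0,0,0,0.002,0,0.0026,0]]'
```

```text
clock: 20.98
eef_pos: [590.7, 98.1, 74.3]
eef_rot: [-0.006, 0.906, 0.051]
wrist_force: [-15.6, -1.7, 9.5]
finger_gap: 0.8
```

```bash
python3 -m handwheel '[[0,0,0,0.002,0,0.0026,0]]'
```

```text
clock: 21.1
eef_pos: [591.0, 98.1, 74.1]
eef_rot: [-0.007, 0.908, 0.051]
wrist_force: [-22.0, -3.4, 14.7]
finger_gap: 0.6
```

Firm stop: force rose from 3 N to 22 N within 1.5 mm, with the blue end about 12 mm in front of the face, which is in the 6–24 mm range. Backing off.

```bash
python3 -m handwheel '[[0,0,0,-0.004,0,-0.0052,0],[0,0,0,-0.015,0,-0.02,0],[0,0,0,-0.04,0,-0.05,0],[0,0,0,-0.08,0,-0.1,0],[0,0,0,-0.1,0,-0.13,0],[0,0,0,-0.1,0,-0.13,0]]'
python3 -c "
from h import *
import cv2
s=telemetry.read_state();print(s['joints'],s['wrist_force'])
np.save('cw12.npy',calibration('wrist'),allow_pickle=True)
cv2.imwrite('pics/w12.png',camera('wrist')[:,:,::-1])
im=camera('scene')
cv2.imwrite('pics/s12.png',cv2.resize(im[115:215,190:320,::-1],None,fx=6,fy=6,interpolation=cv2.INTER_CUBIC))
"
```

```text
clock: 21.85
eef_pos: [541.1, 95.4, 73.8]
eef_rot: [-0.007, 0.908, 0.051]
wrist_force: [0.9, -0.2, 0.1]
finger_gap: 0.2
[ 0.13142131  0.25515882  2.12021385 -0.44094545  0.11608144 -1.07593271] [ 0.93781317 -0.21432081  0.10285613]
```

View pics/w12.png

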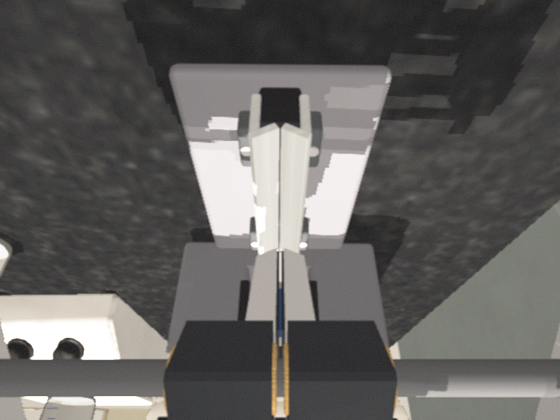

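View pics/s12.png

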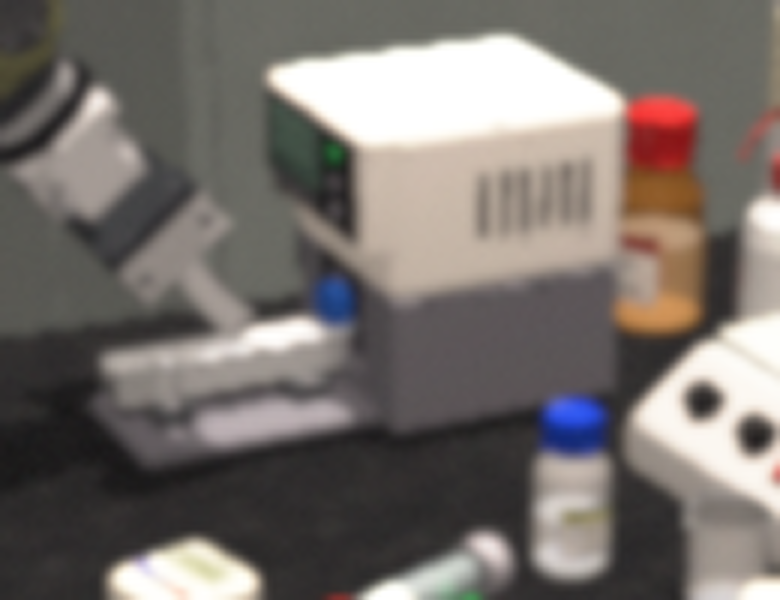

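The scene shows the blue cap just in front of the port at (335,298). As a check for spring-back, I'll touch the end again gently and see where contact starts.

```bash
python3 -m handwheel '[[0,0,0,0.03,0,0.037,0],[0,0,0,0.06,0,0.076,0],[0,0,0,0.08,0,0.102,0],[0,0,0,0.093,0,0.119,0],[0,0,0,0.095,0,0.1213,0],[0,0,0,0.095,0,0.1213,0]]'
```

```text
clock: 22.7
eef_pos: [588.0, 98.0, 73.9]
eef_rot: [-0.007, 0.908, 0.051]
wrist_force: [-0.6, -0.0, 0.1]
finger_gap: 0.6
```

```bash
python3 -m handwheel '[[0,0,0,0.002,0,0.0026,0]]'
```

```text
clock: 22.82
eef_pos: [588.7, 98.0, 73.9]
eef_rot: [-0.007, 0.908, 0.051]
wrist_force: [-0.5, 0.4, -0.5]
finger_gap: 0.8
```

```bash
python3 -m handwheel '[[0,0,0,0.002,0,0.0026,0]]'
```

```text
clock: 22.95
eef_pos: [589.6, 98.1, 73.9]
eef_rot: [-0.007, 0.908, 0.051]
wrist_force: [-0.7, 0.3, -0.5]
finger_gap: 0.2
```

```bash
python3 -m handwheel '[[0,0,0,0.002,0,0.0026,0]]'
```

```text
clock: 23.08
eef_pos: [590.2, 98.1, 73.7]
eef_rot: [-0.007, 0.909, 0.051]
wrist_force: [-7.3, -0.9, 2.6]
finger_gap: 0.6
```

No spring-back: there is no force until 589.6, then firm contact straight away. I'll retract and lift clear.

```bash
python3 -m handwheel '[[0,0,0,-0.006,0,-0.008,0],[0,0,0,-0.03,0,-0.04,0],[0,0,0,-0.06,0,-0.08,0],[0,0,0,-0.11,0,-0.11,0],[0,0,0,-0.19,0,-0.1,0],[0,0,0,-0.26,0,-0.06,0],[0,0,0,-0.26,0,-0.06,0],[0,0,0,-0.26,0,-0.06,0]]'
python3 -c "
from h import *
import cv2
s=telemetry.read_state();print(s['joints'],s['qd'],s['wrist_force'])
cv2.imwrite('pics/s13.png',camera('scene')[:,:,::-1]);cv2.imwrite('pics/w13.png',camera('wrist')[:,:,::-1])
"
```

```text
clock: 24.08
eef_pos: [527.7, 94.7, 123.5]
eef_rot: [-0.008, 0.909, 0.05]
wrist_force: [-0.5, -0.0, -0.4]
finger_gap: 0.5
[ 0.13464416  0.12087934  2.12503169 -0.21825932  0.24144222 -1.2995491 ] [-0.00180594  0.01714403 -0.00280697  0.00512615  0.00438936 -0.00790111] [-0.54948555 -0.01176052 -0.43330309]
```

View pics/s13.png

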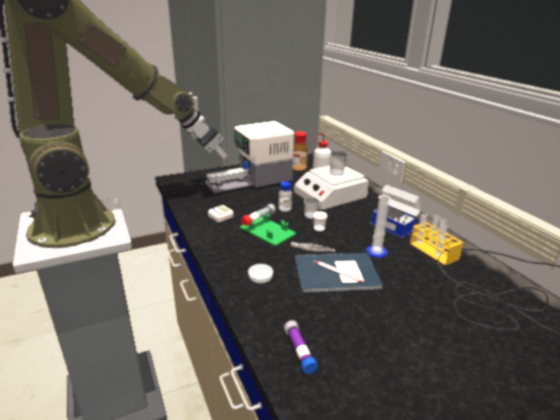

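View pics/w13.png

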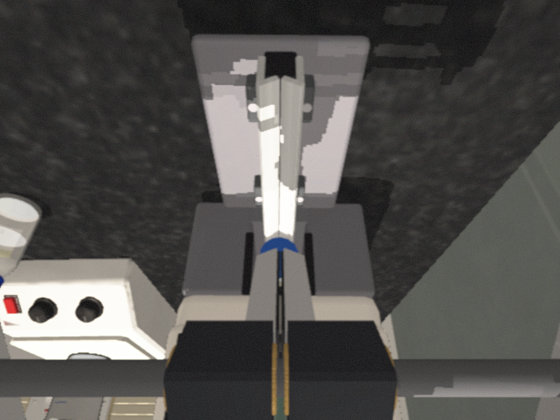

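The tube is in the port, with its blue cap visible at (279,243) in the wrist view. The red-capped tube is still in the cradle, the other objects are where they were, and the robot is clear. Handing in.

```bash
python3 -c "
from cell import order
print(order.sign_off())"
```

```text
the job is handed in; nothing more can be done
None
```

The blue-capped tube is loaded in the polarimeter, window end first and home against the stop. I handed the job in at about 24 s of the 58 s allowed.

- **Loading:** I gripped the tube by its glass, laid it in the V-trough with the steel window towards the instrument, and released it. I then pushed it through the shutter with the closed fingers. The push was at 25° lean and then 38°; 40° at the trough front was not possible because it came close to a wrist joint limit.
- **Home at the stop:** Drag was about 2–3 N. The force then rose to about 22 N along the tube (about 27 N in all) within 1.5 mm, which I took as the end stop. The blue end is about 12 mm in front of the face, within the expected 6–24 mm.
- **Spring-back check:** After backing off I touched the end again. Contact was firm at the same position, within about 0.5 mm, so the tube had not moved back.
- **Other objects:** In the last pictures the red-capped tube was still in the cradle and the other objects were undisturbed. The arm was clear with close to zero wrist force.
- **Not confirmed directly:** The sensor pin's travel is not readable, so "home" rests on the force and position readings. The wrist and top cameras differed by about 2 mm on the trough position, which I corrected before placing the tube.

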